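# Key the paint pot onto the inclined mixer

## Task

Fit the blue paint pot with the black lid onto the inclined spin mixer: bring it over the spindle at the spindle's slant and turn it about its axis, pressing only lightly, until the slot in its foot finds the key bar and the pot drops fully home on the drive plate, then let go and move clear. Do not force it down on the mixer, and leave the other pots and the things on the table where they are.

Things in the scene. Friction and masses are not known exactly. Their poses are not given: they have to be found in the camera images.
- blue_pot_center (a point): blue paint pot, black lid, 78 mm high, 0.17 to 0.33 kg, upright on the table. This point: its centre, 39 mm above the underside; z is its axis. Tub and lid are one round cylinder 54 mm across, 30 to 78 mm above the underside, on a square steel drive foot that carries much of the weight.
- blue_pot_foot (a point): centre of the blue pot's underside. The foot is 40 by 40 mm, 30 mm high, hollow from below: a square bore 22.4 mm wide and 30 mm deep, with a slot 10 mm wide through both of the walls that face the pot's own x and -x, over the full height of the foot. A half turn makes no difference.
- spindle_seat (a point): centre of the mixer's drive plate (flat, 52 mm across, this point on its top face); z is the spindle's axis, leaning 25 degrees from vertical; x and y stay with the stand and do not turn with the spindle. When the pot is home its foot stands on the plate and its centre is 39 mm above this point along z; resting on the key bar: 48 mm (let go there, it leans on the pin).
- pin_tip (a point): tip of the round pilot pin on the drive plate: 20 mm across, 26 mm high, the last 6 mm tapering to 10 mm. A brass key bar (36 long, 6 wide, 9 mm high) lies on the plate through the pin. Its direction about the axis varies and is not reported: find it by feel (or sight). The slot drops over it within about 0.1 rad. The motor holds the spindle still (2.5 N m).
- mixer: inclined spin mixer, fixed: base 200 by 170 by 20 mm, leaning motor housing 76 mm across. Origin at table height below the drive plate's centre, which is 135 mm up. x points to its back (base reaches 145 mm back, 55 mm forward); the spindle's upper end leans to -x, roughly towards the robot.
- white_pot: bystander: white pot with white lid, same shape and size as the blue pot
- orange_pot: bystander: orange pot with white lid, same shape and size as the blue pot
- tint_cup: bystander: open blue plastic cup, 60 mm across, 50 mm high, origin at underside centre
- lid_a: bystander: white lid lying flat, 60 mm across, 6 mm thick
- lid_b: bystander: blue lid lying flat, 60 mm across, 6 mm thick
- palette_knife: bystander: spatula lying flat, about 0.2 m long, under 35 mm high
- paint_brush: bystander: brush lying flat, about 0.2 m long, under 35 mm high
Things that resemble listed ones, but are neither listed nor needed, are in the scene too. Leave any green or pink look-alike of the part that bears blue_pot_center alone.

How it is judged:
On the way, in this order (a step that is already met when the one before it is completed fails the run):
1. the blue pot is over the spindle at its slant, foot on the pin but not yet home (z of blue_pot_center in the frame of spindle_seat between 0.043 and 0.068 m and distance between blue_pot_center and spindle_seat below 0.07 m and angle between the z axis of blue_pot_center and the z axis of spindle_seat, either way round below 0.2 rad and x of blue_pot_center in the frame of spindle_seat between -0.012 and 0.012 m and y of blue_pot_center in the frame of spindle_seat between -0.012 and 0.012 m), for 0.05 s.
2. the blue pot is keyed and fully home on the drive plate (z of blue_pot_center in the frame of spindle_seat between 0.036 and 0.0415 m and x of blue_pot_center in the frame of spindle_seat between -0.004 and 0.004 m and y of blue_pot_center in the frame of spindle_seat between -0.004 and 0.004 m and angle between the z axis of blue_pot_center and the z axis of spindle_seat, either way round below 0.07 rad), for 0.2 s.
At the end, for the whole second after the job is handed in: The blue pot is at rest on the inclined spindle with its foot on the drive plate: its centre 36 to 41.5 mm above the plate (39 when flush), within 4 mm of the spindle's axis each way, its axis within 0.07 rad of the spindle's (all of step 2 and linear speed of blue_pot below 0.01 m/s); the robot touches nothing.
It fails at once if the pot is forced on the mixer (over 60 N between them) (contact force between blue_pot and mixer above 60 N).
It fails at once if another thing on the table is moved by more than 25 mm (distance of any of white_pot, orange_pot, tint_cup, lid_a, lid_b, palette_knife, paint_brush from where it was at the start of the episode above 0.025 m).
It also fails if it takes over 70 s, if anything falls off the work surface, if the arm or the gripper's body presses on something with over 40 N, if the wrist force passes 120 N, or if a joint passes its speed limit or range.

## Robot

A 7-joint arm with a two-finger parallel gripper is mounted at the origin on the work surface. World frame = base frame: x ahead of the robot, y to its left, z up, the work surface at z = 0. Lengths are in m, angles in rad, forces in N, time in s.
With the tool pointing down it reaches from about 0.4 to 0.85 m from the base axis. Payload 4.5 kg.
Tool frame: the origin (TCP) lies midway between the tips of the shut fingers; the grasp point (between the pads) lies 19 mm behind it; z points along the fingers, y is the line along which they close (so a half turn about z gives the same grasp; the last joint's range is limited). The gripper opens to 88 mm and grips with 3 to 60 N. Pads are 18 mm wide; open, the fingers measure 123 mm over their backs; the gripper's body (75 mm by 187 mm) begins 45 mm behind the grasp point.
Start: joints at [-1.242, 0.689, -0.195, 1.565, 0.157, 0.902, -0.215], TCP at [0.182, 0.598, 0.239] pointing down, gripper open.
Joint ranges: [-3.01, 3.01], [-0.46, 2.08], [-1.47, 1.51], [0.13, 2.56], [-1, 4.14], [0.04, 2.09], [-2.66, 2.66]. Speed limits (rad/s): [2.57, 2.57, 3.14, 3.14, 3.14, 3.14, 3.14].

## Interface

Orientations are given as a unit quaternion [x, y, z, w].
In Python, from plant import r, eyes, finish_job gives the robot as it stands. The module is installed in compiled form; this text tells all that it offers.
- The arm moves only by the tool move_arm, never from a script. Its argument "motion" is a list of rows, each a list of 7 numbers: the shift along the tool's x, y, z in mm, then the turn, a rotation vector about the tool's x, y, z in degrees, then the closure, from 0 (fully open) to 1 (shut). A call has 1 to 5 rows; each row is the pose to reach, as a shift and turn from the pose commanded when the call began, along the tool's axes at that moment; what a row does not reach only later rows make up. A row lasts 1/8 s, in which the tool goes at most 62.5 mm and 10.7 degrees, less where a joint would pass 70% of its speed; a pose out of reach is approached as far as the arm can. A call with a gripper value outside its range is refused whole. The fingers move at their own pace and stop on an object; "newtons" is the grip in N (left out, the last holds). Time passes only in rows, so rows that repeat a pose let the fingers close. It gives the time, the measured TCP pose, the force, the opening and the grip force at its end, in the units of the state.
- r.get_state(): the state, without advancing time (a new reading comes with each control period).
- eyes.snapshot(name): name is "scene" or "top" or "wrist"; returns a dict with "frame" (420x560x3 uint8, red, green, blue), "z_map" (420x560 float32, m along the optical axis (not along the pixel's ray), 0 where there is no reading), "intrinsics" (3x3 intrinsics, pixels), "world_to_cam" (4x4, takes a point from world to camera coordinates). Camera axes: x right, y down, z forward; pixel columns grow to the right and rows downward; lengths in m; the calibration is good to about 2 mm. The wrist camera is an equidistant fisheye: a pixel r from the principal point sees the ray r / f radians off the axis. A picture is of the moment at which its call begins.
- finish_job(): hands the job in; it is judged then, once.
The state is a dict: "clock": time; "q": joint angles; "qd": joint speeds; "joint_torque": joint torques, N m; "tool_pos": TCP position; "eef_rot": TCP orientation; "contact_force": force on the tool from outside, world axes, zero at the start; "moment": the same for the moment, N m; "opening": opening from 0.0 (shut) to 1.0 (fully open); "finger_force": force on a finger pad.
Only numpy, scipy, OpenCV 4.12 (cv2) and the standard library are available. Lean on these libraries where they do the work, as an engineer would, in place of code of your own. Each camera call takes 0.05 s, during which the arm holds its last target. There are 200 camera calls.

## Working session

There is one attempt and no reset: what is moved stays moved. The work goes in short steps, Python scripts to look and compute and a tool call to move; the robot and the scene stay as the last step left them, time stands still between calls to the robot, and variables do not carry over. Pictures are saved under pics/ and viewed, at most 10 in all, crops included, and the job is handed in when it is done.

Besides the shell and the picture viewer there is one more tool, called by a JSON object that holds its "op" and its "data". move_arm: Moves the arm, as the interface text tells. Its arguments: {"type":"object","properties":{"motion":{"type":"array","items":{"type":"array","items":{"type":"number"}}},"newtons":{"type":"number"}},"required":["motion"]}

```bash
mkdir -p pics; cat > h.py <<'E'
import numpy as np, cv2
from scipy.spatial.transform import Rotation as R
from plant import r, eyes, finish_job
def cloud(s):
    K=s["intrinsics"];Z=s["z_map"];v,u=np.indices(Z.shape)
    P=np.stack([(u-K[0,2])/K[0,0]*Z,(v-K[1,2])/K[1,1]*Z,Z],-1)
    T=np.linalg.inv(s["world_to_cam"]); return P@T[:3,:3].T+T[:3,3]
def save(n,f): cv2.imwrite("pics/"+n,f[...,::-1])
E
python3 - <<'E'
from h import *
st=r.get_state();print(st)
for n in("scene","top"):
    s=eyes.snapshot(n);save(n+"0.png",s["frame"]);np.savez(n+"0.npz",**s)
    print(n,np.linalg.inv(s["world_to_cam"]).round(3),s["intrinsics"])
a=[cv2.imread(f"pics/{n}0.png") for n in("scene","top")]
E
```

```text
{'clock': 0.0, 'q': array([-1.24221909,  0.68995816, -0.19450716,  1.56630017,  0.15729666,
        0.90249613, -0.215093  ]), 'qd': array([ 5.88694624e-05,  1.75262314e-04, -1.27485817e-03, -9.12542645e-04,
       -2.22108372e-04, -4.45536459e-04,  3.98441605e-04]), 'joint_torque': array([-2.41857524e-04, -5.27558577e+01, -1.26683548e+00, -1.53429973e+01,
       -5.26543683e-02,  6.59255980e-03,  1.69938462e-04]), 'tool_pos': array([0.18145201, 0.59744557, 0.23793766]), 'eef_rot': array([ 1.46816599e-01,  9.89163334e-01, -8.83328010e-04, -6.49462229e-05]), 'contact_force': array([ 0.64240127, -0.29496   , -0.71469567]), 'moment': array([-0.01141119,  0.04302852, -0.02466986]), 'finger_force': 0.0, 'opening': 1.0003558846535259}
scene [[-0.045  0.814 -0.579  1.205]
 [ 0.999  0.033 -0.03   0.058]
 [-0.005 -0.58  -0.815  1.018]
 [ 0.     0.     0.     1.   ]] [[498.86982836   0.         287.43900423]
 [  0.         498.86982836 212.2512565 ]
 [  0.           0.           1.        ]]
top [[ 0.003 -0.988  0.152  0.437]
 [-1.    -0.003  0.003  0.009]
 [-0.003 -0.152 -0.988  0.957]
 [ 0.     0.     0.     1.   ]] [[380.49048984   0.         282.94722828]
 [  0.         380.49048984 208.98834905]
 [  0.           0.           1.        ]]
```

View pics/scene0.png

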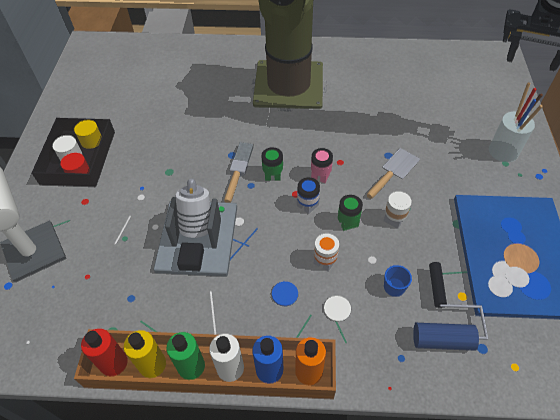

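View pics/top0.png

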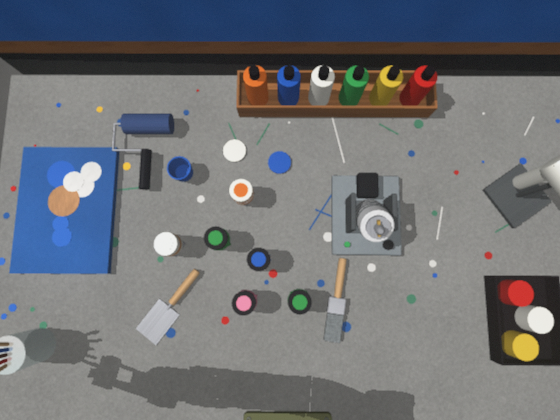

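Candidates for the pot: the blue-topped pot at scene (308,192) / top (258,260), green ones at scene (272,162) and (350,210), and pink at (321,162). The only blue one with a black lid rim is (308,192). The mixer pin is near scene (191,187) / top (378,225).

```bash
python3 - <<'E'
from h import *
D={n:dict(np.load(n+"0.npz")) for n in("scene","top")}
def crop(n,u,v,w,k): return cv2.resize(D[n]["frame"][v-w:v+w,u-w:u+w],(k,k),interpolation=cv2.INTER_CUBIC)
a=np.vstack([np.hstack([crop("scene",308,192,30,290),crop("top",258,260,30,290)]),np.hstack([crop("scene",190,205,30,290),crop("top",375,225,30,290)])])
save("crops.png",a)
for n,(u,v) in dict(scene=(308,192),top=(258,260)).items():
    P=cloud(D[n]);w=24
    p=P[v-w:v+w,u-w:u+w].reshape(-1,3); q=p[(p[:,2]>.070)&(p[:,2]<.09)]
    print(n,"lid n",len(q),"mean",q.mean(0).round(4),"mid",((q.min(0)+q.max(0))/2).round(4),"ext",np.ptp(q,0).round(4),"zmed",np.median(q[:,2]))
    (cx,cy),rad=cv2.minEnclosingCircle(q[:,:2].astype(np.float32)); print(" circle",round(cx,4),round(cy,4),round(rad,4))
P=cloud(D["top"])
for (u0,u1,v0,v1) in [(330,405,172,258)]:
    p=P[v0:v1,u0:u1].reshape(-1,3)
    b=p[(p[:,2]>.012)&(p[:,2]<.028)]; rect=cv2.minAreaRect(b[:,:2].astype(np.float32)); print("base",rect)
    print("top pts",p[p[:,2]>.145].round(3)[:40].tolist(), p[:,2].max())
E
```

```text
scene lid n 344 mean [0.4589 0.0704 0.0765] mid [0.4571 0.0706 0.0757] ext [0.0559 0.0509 0.0114] zmed 0.07658786286198938
 circle 0.4566 0.0695 0.0286
top lid n 443 mean [0.4568 0.0695 0.0787] mid [0.457  0.0699 0.0768] ext [0.0525 0.0529 0.0125] zmed 0.07861416305076596
 circle 0.4568 0.0695 0.027
base ((0.5659146904945374, -0.19324415922164917), (0.17010414600372314, 0.20740525424480438), 89.70343017578125)
top pts [[0.437, 0.009, 0.957], [0.437, 0.009, 0.957], [0.437, 0.009, 0.957], [0.437, 0.009, 0.957], [0.437, 0.009, 0.957], [0.437, 0.009, 0.957], [0.437, 0.009, 0.957], [0.437, 0.009, 0.957], [0.437, 0.009, 0.957], [0.437, 0.009, 0.957], [0.437, 0.009, 0.957], [0.437, 0.009, 0.957], [0.437, 0.009, 0.957], [0.437, 0.009, 0.957], [0.558, -0.187, 0.145], [0.437, 0.009, 0.957], [0.549, -0.189, 0.145], [0.546, -0.184, 0.148], [0.547, -0.186, 0.146], [0.547, -0.19, 0.147], [0.547, -0.193, 0.146], [0.547, -0.199, 0.146], [0.547, -0.202, 0.145], [0.437, 0.009, 0.957], [0.545, -0.18, 0.145], [0.544, -0.184, 0.147], [0.544, -0.192, 0.147], [0.545, -0.199, 0.146], [0.544, -0.203, 0.148], [0.545, -0.206, 0.146], [0.542, -0.18, 0.146], [0.542, -0.182, 0.146], [0.542, -0.203, 0.147], [0.54, -0.188, 0.145], [0.537, -0.189, 0.151], [0.538, -0.192, 0.148], [0.538, -0.194, 0.149], [0.535, -0.189, 0.15], [0.536, -0.192, 0.148], [0.535, -0.193, 0.15]] 0.9574751837003037
```

View pics/crops.png

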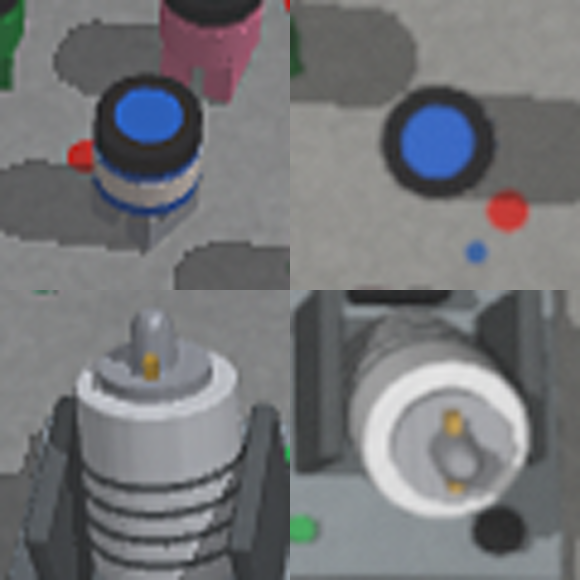

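The crops confirm that the blue pot with a black rim is at scene (308,192), with a foot corner facing the camera. The key bar shows brass at top-crop (453,422) and (455,488), and at scene-crop (152,365) in front of the pin. So it lies near the lean plane, roughly along mixer x.

```bash
python3 - <<'E'
from h import *
D={n:dict(np.load(n+"0.npz")) for n in("scene","top")}
C=np.array([.457,.0697])
P=cloud(D["scene"]);v0,v1,u0,u1=190,222,290,326
p=P[v0:v1,u0:u1].reshape(-1,3); d=p[:,:2]-C
m=(p[:,2]>.003)&(p[:,2]<.029)&(np.hypot(*d.T)<.034)
for a in sorted(np.c_[d[m]*1000,p[m,2]*1000].round(0).astype(int).tolist(),key=lambda a:a[1]): print(a,end=' ')
print()
# plate & brass
ax=np.array([-np.sin(np.radians(25)),0,np.cos(np.radians(25))])
for n,(u,v) in dict(scene=(190,195),top=(375,225)).items():
    s=D[n];P=cloud(s);w=24;p=P[v-w:v+w,u-w:u+w].reshape(-1,3);f=s["frame"][v-w:v+w,u-w:u+w].reshape(-1,3).astype(int)
    S=np.array([.521,-.193,.135]);q=p-S;h=q@ax
    e=np.c_[q@np.array([ax[2],0,-ax[0]]),q[:,1]]
    br=(f[:,0]-f[:,2]>50)&(h>-.005)&(h<.03)
    print(n,"brass",np.c_[e[br]*1e3,h[br]*1e3].round(0).astype(int).tolist())
    pin=(h>.012)&(h<.03)&(np.hypot(*e.T)<.03); print(" pin",pin.sum(),(e[pin].mean(0)*1e3).round(1),"hmax",h[pin].max())
    top=(h>.021)&(h<.032)&(np.hypot(*e.T)<.03);print(" tip",(e[top].mean(0)*1e3).round(1),top.sum())
    pl=(abs(h)<.005)&(np.hypot(*e.T)<.045); (c,rr)=cv2.minEnclosingCircle((e[pl]*1e3).astype(np.float32)); 
    A=np.c_[e[pl],np.ones(pl.sum())];k=np.linalg.lstsq(A,h[pl],rcond=None)[0];print(" plate",pl.sum(),"medh",np.median(h[pl]),"circ",c,rr,"tilt",k)
E
```

```text
[4, -28, 3] [3, -26, 27] [4, -26, 24] [3, -26, 19] [5, -26, 17] [4, -26, 12] [5, -26, 9] [5, -26, 5] [5, -23, 18] [5, -23, 13] [3, -23, 6] [7, -23, 8] [6, -21, 15] [10, -21, 16] [11, -21, 13] [8, -21, 5] [9, -18, 15] [13, -18, 15] [8, -18, 5] [10, -18, 3] [11, -16, 14] [9, -16, 7] [10, -16, 4] [20, -13, 26] [7, -13, 4] [16, -8, 16] [17, -8, 14] [18, -8, 11] [17, -8, 6] [23, -6, 23] [21, -5, 15] [21, -5, 11] [21, -5, 6] [31, -5, 3] [24, -3, 28] [21, -3, 19] [22, -3, 17] [23, -3, 14] [21, -3, 7] [23, -1, 22] [26, -1, 22] [24, 0, 15] [24, 0, 11] [24, 0, 7] [27, 2, 28] [26, 2, 22] [26, 2, 19] [25, 2, 13] [28, 2, 13] [27, 2, 7] [26, 4, 27] [28, 4, 25] [25, 4, 17] [27, 5, 16] [27, 5, 11] [26, 5, 6] [25, 7, 25] [22, 7, 18] [23, 7, 14] [21, 7, 8] [22, 7, 4] [22, 9, 21] [20, 9, 15] [21, 10, 11] [20, 10, 5] [22, 10, 4] [19, 12, 21] [15, 12, 12] [17, 12, 11] [17, 12, 6] [18, 12, 4] [16, 14, 17] [16, 14, 13] [13, 15, 5] [11, 17, 15] [10, 17, 10] [10, 17, 6] [3, 20, 4] [6, 20, 4] [6, 22, 13] [2, 24, 12] [0, 25, 4] [15, 25, 4] [-2, 27, 15] [0, 27, 13] [2, 27, 12] [-1, 27, 4] [-3, 29, 26] 
scene brass [[13, 0, 8], [11, 2, 7], [17, 1, 7], [18, 3, 7], [17, 5, 7], [22, 2, 7], [21, 4, 7], [15, 5, 4], [19, 1, 3], [20, 3, 4], [17, 5, 3], [22, 1, 2], [20, 3, 1], [23, 6, 3]]
 pin 55 [7.5 2. ] hmax 0.024817328942721987
 tip [5.1 0.3] 18
 plate 178 medh -0.0021527660126700442 circ (2.6882824897766113, 1.483871340751648) 27.809940338134766 tilt [ 0.01274491 -0.01048751 -0.00210144]
top brass [[21, 1, 4], [21, -1, 6], [20, 4, 8], [19, 1, 5], [19, 0, 8], [17, 4, 7], [17, 1, 7], [18, 0, 9], [15, 4, 9], [15, 1, 8], [15, -1, 7], [13, 1, 9], [13, -1, 8], [-12, 0, 10], [-12, -3, 8], [-15, -7, 0], [-18, -3, -2], [-18, -5, 0]]
 pin 73 [5.5 1.2] hmax 0.026593849734847252
 tip [5.  0.7] 44
 plate 332 medh -0.0011574914314342768 circ (3.748861789703369, -0.0007755356491543353) 26.47139549255371 tilt [-0.00110245 -0.00161068 -0.00113215]
```

The foot corners from scene depth (offsets from the lid centre, mm) are (4,-26), (27,3) and (-2,27). Their midpoint agrees with the lid centre. The recess is in the face toward -39°, so the slot lies at about -39°. The seat is about (0.5247, -0.192, 0.135), and the bar is at about +7° from mixer x. I'll grasp with tool y along the slot.

```bash
cat >> h.py <<'E'
def frame(z,y):
    z=np.array(z,float);z/=np.linalg.norm(z);y=np.array(y,float);y-=z*(y@z);y/=np.linalg.norm(y)
    return R.from_matrix(np.c_[np.cross(y,z),y,z])
def rel(p,T):
    s=r.get_state();A=R.from_quat(s["eef_rot"])
    print("shift",(A.inv().apply(np.array(p)-s["tool_pos"])*1e3).round(1),"turn",np.degrees((A.inv()*T).as_rotvec()).round(1))
def down(az): a=np.radians(az);return frame([0,0,-1],[np.cos(a),np.sin(a),0])
S=np.array([.5247,-.1923,.135]);a25=np.radians(25)
AX=np.array([-np.sin(a25),0,np.cos(a25)]);EX=np.array([np.cos(a25),0,np.sin(a25)]);EY=np.array([0,1.,0])
def onsp(ang): a=np.radians(ang);return frame(-AX,EX*np.cos(a)+EY*np.sin(a))
E
python3 -c "
from h import *
rel([.4575,.07,.18],down(-39))"
```

```text
shift [-417.3 -424.5   58.7] turn [-1.000e-01  1.000e-01  1.121e+02]
```

{"op": "move_arm", "data": {"motion": [[-60,-62,10,0,0,10.7,0],[-120,-122,20,0,0,21,0],[-180,-184,30,0,0,32,0],[-240,-246,40,0,0,42.5,0],[-300,-306,50,0,0,53,0]]}}

```text
clock: 0.72
tool_pos: [0.3255, 0.3209, 0.2023]
eef_rot: [0.575, 0.818, 0.0, 0.0]
contact_force: [1.3, 0.2, -0.4]
opening: 0.998
finger_force: 0.0
```

```bash
python3 -c "
from h import *
print(r.get_state()['q'].round(2));rel([.4575,.07,.14],down(-39))"
```

```text
[-0.9   0.54  0.03  2.1  -0.03  0.5  -0.5 ]
shift [-280.8   39.2   62.4] turn [ 0.  -0.  58.8]
```

{"op": "move_arm", "data": {"motion": [[-56,8,12,0,0,10.7,0],[-112,16,24,0,0,21,0],[-168,24,36,0,0,32,0],[-225,31,48,0,0,42.5,0],[-281,39,62,0,0,53,0]]}}

```text
clock: 1.35
tool_pos: [0.4589, 0.0707, 0.1401]
eef_rot: [0.88, 0.475, 0.0, -0.0]
contact_force: [0.7, 1.2, 0.6]
opening: 0.999
finger_force: 0.0
```

```bash
python3 -c "
from h import *
print(r.get_state()['q'].round(2));rel([.4575,.07,.1],down(-39))
s=eyes.snapshot('wrist');save('w1.png',s['frame'])"
```

```text
[-0.34  0.67  0.14  2.14 -0.26  0.34 -0.57]
shift [-1.4 -0.8 40.1] turn [ 0.  -0.   5.8]
```

View pics/w1.png

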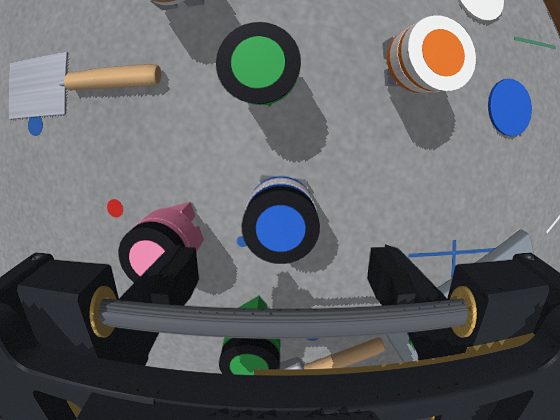

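The blue pot is at (280,222), midway between the fingers (columns ~185 and ~380). The pink pot is at (150,255), and I worked out it is about 50 mm clear of the left finger.

{"op": "move_arm", "data": {"motion": [[-1.4,-0.8,30,0,0,5.8,0.1],[-1.4,-0.8,65,0,0,5.8,0.1],[-1.4,-0.8,95,0,0,5.8,0.1],[-1.4,-0.8,107,0,0,5.8,0.1],[-1.4,-0.8,107,0,0,5.8,0.1]], "newtons": 25}}

```text
clock: 2.02
tool_pos: [0.4563, 0.0716, 0.0332]
eef_rot: [0.901, 0.433, -0.001, -0.0]
contact_force: [0.0, 0.1, 0.4]
opening: 0.901
finger_force: 0.0
```

{"op": "move_arm", "data": {"motion": [[0,0,0,0,0,0,1],[0,0,0,0,0,0,1],[0,0,0,0,0,0,1],[0,0,0,0,0,0,1],[0,0,0,0,0,0,1]], "newtons": 25}}

```text
clock: 2.65
tool_pos: [0.4573, 0.0716, 0.0342]
eef_rot: [0.901, 0.433, 0.001, 0.0]
contact_force: [0.2, -0.9, 6.7]
opening: 0.606
finger_force: 25.0
```

{"op": "move_arm", "data": {"motion": [[0,0,-30,0,0,0,1],[0,0,-80,0,0,0,1],[0,0,-140,0,0,0,1],[0,0,-195,0,0,0,1],[0,0,-195,0,0,0,1]]}}

```text
clock: 3.28
tool_pos: [0.4586, 0.0718, 0.2317]
eef_rot: [0.901, 0.433, 0.004, 0.001]
contact_force: [0.4, 0.6, -2.9]
opening: 0.604
finger_force: 25.0
```

```bash
python3 - <<'E'
from h import *
s=r.get_state();print(s['contact_force'],s['opening'])
c=s['tool_pos'];A=R.from_quat(s['eef_rot'])
for n in('scene','top'):
    im=eyes.snapshot(n);P=cloud(im).reshape(-1,3);f=im['frame'].reshape(-1,3).astype(int)
    q=A.inv().apply(P-c)*1e3
    m=(np.hypot(q[:,0],q[:,1])<45)&(q[:,2]>-60)&(q[:,2]<45)
    foot=m&(q[:,2]>10)&(q[:,2]<32)
    blue=m&(f[:,2]-f[:,0]>60)
    print(n,'foot',foot.sum(),q[foot].min(0).round(1),q[foot].max(0).round(1),'blue',blue.sum(),q[blue].mean(0).round(1))
    save(f'lift_{n}.png',im['frame'])
    if n=='scene':
        for a in q[foot].round().astype(int).tolist(): print(a,end='')
        print()
# target: pot centre 5 mm behind TCP; go to centre at h=0.085
rel(S+AX*(.085-.005),onsp(7))
E
```

```text
[ 0.36793734  0.5539428  -2.88997226] 0.6037965180429374
scene foot 113 [-19.4 -22.   10.6] [19.6 21.6 31.9] blue 82 [ 13.8   3.8 -22.1]
[17, -21, 15][19, -18, 14][18, -16, 17][18, -20, 20][17, -17, 22][18, -20, 23][19, -12, 19][18, -17, 23][19, -19, 25][18, -6, 18][18, -10, 22][18, -13, 24][19, -15, 25][17, -22, 32][-18, 19, 26][19, 2, 14][19, -1, 17][18, -7, 22][18, -14, 28][18, -18, 31][-19, 20, 30][-18, 19, 29][-15, 19, 27][5, 19, 13][16, 12, 11][16, 9, 13][19, 10, 11][19, 6, 15][18, 1, 19][17, -3, 23][17, -8, 27][18, -10, 27][18, -14, 32][-14, 20, 30][-12, 19, 28][-10, 18, 28][4, 18, 17][6, 17, 17][10, 18, 13][15, 18, 11][18, 11, 13][17, 7, 17][19, 5, 18][18, 1, 22][19, -1, 23][18, -6, 28][18, -10, 31][-11, 20, 30][-8, 20, 28][-7, 18, 30][-6, 16, 30][5, 20, 19][8, 19, 18][11, 19, 15][14, 21, 12][16, 19, 12][17, 17, 13][19, 16, 12][19, 13, 14][18, 8, 20][16, 2, 25][18, 0, 26][19, -2, 27][20, -5, 29][-8, 20, 31][-6, 19, 31][5, 18, 24][9, 20, 19][11, 20, 17][15, 21, 14][17, 20, 14][17, 17, 15][18, 15, 17][18, 11, 20][19, 8, 22][18, 4, 25][17, 0, 30][19, -3, 31][5, 19, 26][10, 22, 20][11, 19, 22][13, 19, 20][16, 19, 18][18, 18, 18][18, 15, 20][18, 11, 24][19, 8, 25][19, 5, 28][4, 20, 29][6, 20, 28][7, 18, 28][11, 20, 24][14, 19, 23][17, 20, 19][18, 18, 21][18, 14, 25][18, 10, 27][18, 7, 30][6, 20, 31][7, 18, 32][11, 19, 28][13, 19, 26][17, 19, 24][17, 16, 26][17, 13, 29][19, 11, 29][12, 20, 30][15, 21, 26][17, 20, 26][18, 18, 27][18, 14, 31][14, 20, 31][18, 21, 28]
top foot 1 [-23.3  18.5  19.3] [-23.3  18.5  19.3] blue 0 [nan nan nan]
shift [-184.4  192.3   20.6] turn [-24.7   7.  -44.9]<stdin>:10: RuntimeWarning: Mean of empty slice.
  ret = um.true_divide(
```

The lifted pot shows its foot faces flat at tool x=+18 and tool y=+19.5. The slot gap on the y face runs from x=-6 to +4. So the slot lies along tool y and the pot axis sits at tool x ≈ -1.5 mm.

```bash
cat >> h.py <<'E'
def pot(h,ang,off=(-.0015,0,-.005),S=S):
    T=onsp(ang);rel(S+AX*h-T.apply(off),T)
def where():
    s=r.get_state();A=R.from_quat(s['eef_rot']);p=s['tool_pos']+A.apply([-.0015,0,-.005])-S
    y=A.apply([0,1,0])
    print("pot e",(np.array([p@EX,p@EY,p@AX])*1e3).round(1),"tilt",np.degrees(np.arccos(-A.apply([0,0,1])@AX)).round(1),"ang",np.degrees(np.arctan2(y@EY,y@EX)).round(1),"F ax",(s['contact_force']@AX).round(1),"q",s['q'].round(2))
E
python3 -c "
from h import *
pot(.1,7)"
```

```text
shift [-187.3  186.3    7.1] turn [-24.7   7.  -44.9]
```

{"op": "move_arm", "data": {"motion": [[-37,37,1,-4.9,1.4,-9,1],[-75,75,3,-9.9,2.8,-18,1],[-112,112,4,-14.8,4.2,-27,1],[-150,149,6,-19.8,5.6,-36,1],[-187,186,7,-24.7,7,-44.9,1]]}}

```text
clock: 4.0
tool_pos: [0.4793, -0.1596, 0.2198]
eef_rot: [0.693, 0.699, 0.12, 0.131]
contact_force: [1.1, 0.9, -3.7]
opening: 0.61
finger_force: 25.0
```

```bash
python3 - <<'E'
from h import *
where(); pot(.072,7)
s=r.get_state();c=s['tool_pos'];A=R.from_quat(s['eef_rot'])
im=eyes.snapshot('scene');save('s2.png',cv2.resize(im['frame'][120:260,90:290],(800,560),interpolation=cv2.INTER_CUBIC))
q=A.inv().apply(cloud(im).reshape(-1,3)-c)*1e3
m=(np.abs(q[:,:2])<26).all(1)&(q[:,2]>12)&(q[:,2]<34)
print(np.percentile(q[m],[2,98],axis=0).round(1)); 
for a in q[m&(q[:,1]>5)].round().astype(int)[::3].tolist(): print(a,end='')
E
```

```text
pot e [ -4.9  31.2 101.1] tilt 4.6 ang 0.7 F ax -3.9 q [ 0.42  0.49 -0.2   2.26  0.33  0.05 -0.06]
shift [-30.8   7.   29. ] turn [-4.6  0.5 -6.3]
[[-21.2 -18.3  12.3]
 [ 18.5  23.   33.5]]
[18, 5, 15][17, 11, 14][-13, 22, 12][-7, 19, 13][10, 20, 12][-20, 20, 16][-14, 19, 17][-7, 24, 13][5, 20, 15][12, 21, 14][18, 17, 16][-16, 21, 18][-10, 19, 18][3, 19, 18][10, 22, 16][16, 21, 16][-21, 18, 22][-14, 23, 19][-8, 18, 22][5, 20, 20][12, 21, 19][18, 18, 20][-18, 21, 22][-13, 16, 25][-7, 14, 26][7, 17, 24][14, 23, 20][18, 11, 27][-17, 21, 25][-10, 22, 24][5, 20, 25][12, 22, 23][17, 17, 26][-19, 19, 29][-12, 22, 27][-7, 16, 30][9, 17, 28][16, 21, 26][-22, 19, 32][-15, 20, 30][-8, 20, 30][7, 21, 29][13, 20, 29][-22, 21, 33][-15, 19, 33][-9, 20, 32][8, 18, 33][15, 21, 31][-11, 23, 34]
```

View pics/s2.png

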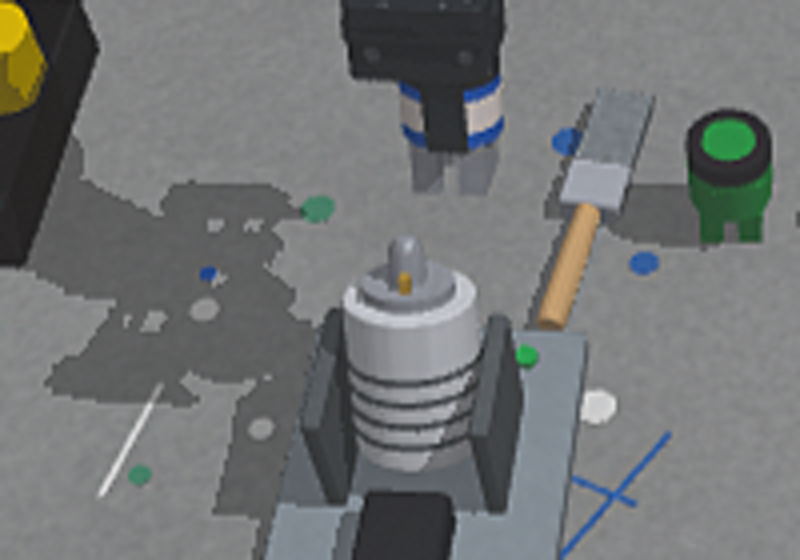

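The pot hangs straight at (450,130), with the slot facing the camera. The pin is at (405,260), with its brass bar end at (405,285). Joint 6 is near its limit, so I'll see whether the arm can make up the rest.

{"op": "move_arm", "data": {"motion": [[-8,2,0,-1.2,0,-1.5,1],[-16,4,0,-2.4,0,-3,1],[-24,6,0,-3.5,0.2,-5,1],[-31,7,0,-4.6,0.5,-6.3,1],[-31,7,0,-4.6,0.5,-6.3,1]]}}

```text
clock: 4.68
tool_pos: [0.4847, -0.1855, 0.2216]
eef_rot: [0.65, 0.731, 0.139, 0.156]
contact_force: [-1.4, -0.5, -3.0]
opening: 0.611
finger_force: 25.0
```

```bash
python3 -c "
from h import *
where(); pot(.072,7)"
```

```text
pot e [  0.6   5.3 100.3] tilt 0.9 ang 6.7 F ax -2.1 q [ 0.72  0.54 -0.53  2.26  1.56  0.13 -1.11]
shift [-5.3 -0.7 28.3] turn [-0.8 -0.2 -0.3]
```

{"op": "move_arm", "data": {"motion": [[-2,0,7,-0.3,0,0,1],[-5.3,-0.7,14,-0.8,-0.2,-0.3,1],[-5.3,-0.7,21,-0.8,-0.2,-0.3,1],[-5.3,-0.7,28,-0.8,-0.2,-0.3,1],[-5.3,-0.7,28,-0.8,-0.2,-0.3,1]]}}

```text
clock: 5.3
tool_pos: [0.4977, -0.1915, 0.1974]
eef_rot: [0.647, 0.731, 0.143, 0.164]
contact_force: [-0.2, -0.5, -2.7]
opening: 0.609
finger_force: 25.0
```

```bash
python3 - <<'E'
from h import *
where(); pot(.055,7)
for n,(v,u) in dict(scene=(190,190),top=(225,370)).items():
    im=eyes.snapshot(n); save(f'a_{n}.png',cv2.resize(im['frame'][v-45:v+45,u-50:u+50],(500,450),interpolation=cv2.INTER_CUBIC))
    P=cloud(im).reshape(-1,3)-S; q=np.c_[P@EX,P@EY,P@AX]*1e3
    m=(np.abs(q[:,:2])<32).all(1)&(q[:,2]>35)&(q[:,2]<60)
    # foot faces in angle-7 frame
    a=np.radians(7);X=q[:,0]*np.cos(a)+q[:,1]*np.sin(a);Y=-q[:,0]*np.sin(a)+q[:,1]*np.cos(a)
    print(n,m.sum(),np.percentile(np.c_[X,Y][m],[5,50,95],axis=0).round(1))
    p=(np.hypot(*q[:,:2].T)<16)&(q[:,2]>12)&(q[:,2]<27);print('pin',p.sum(),q[p].mean(0).round(1) if p.any() else '', 'yrange',(np.percentile(q[p][:,1],[5,95]).round(1) if p.any() else ''))
a=[cv2.imread(f'pics/a_{n}.png') for n in('scene',)]
E
```

```text
pot e [ 2.  -0.7 72.9] tilt 0.2 ang 7.0 F ax -2.3 q [ 0.81  0.64 -0.69  2.25  1.84  0.27 -1.36]
shift [ 1.  -2.  17.9] turn [0.1 0.1 0. ]
scene 185 [[-11.7 -19.9]
 [ 21.5   4.1]
 [ 25.2  18.6]]
pin 53 [ 5.1  0.9 19.2] yrange [-7.6  8.8]
top 10 [[ 9.1 16.2]
 [18.3 17.5]
 [23.1 17.9]]
pin 0  yrange
```

View pics/a_scene.png

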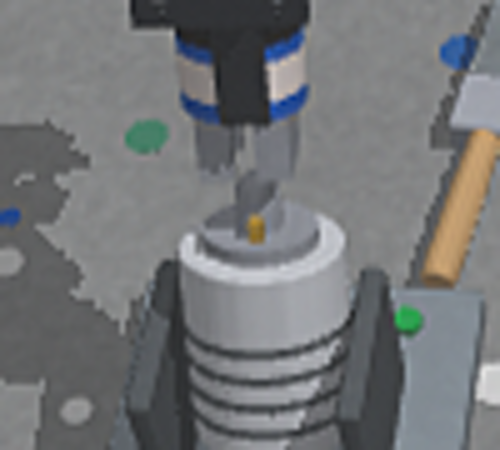

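The pot hovers above the pin: the foot's slot gap is at (247,150), the pin at (255,190) and the brass end at (257,228). I'll lower it gently onto the taper.

{"op": "move_arm", "data": {"motion": [[1,-2,2,0,0,0,1],[1,-2,5,0,0,0,1],[1,-2,8,0,0,0,1],[1,-2,11,0,0,0,1],[1,-2,13,0,0,0,1]]}}

```text
clock: 6.02
tool_pos: [0.5016, -0.1914, 0.1854]
eef_rot: [0.647, 0.731, 0.143, 0.165]
contact_force: [0.0, 0.6, -1.9]
opening: 0.61
finger_force: 25.0
```

```bash
python3 -c "
from h import *
where(); pot(.052,7); s=r.get_state();f=s['contact_force'];print(f@EX,f@EY,f@AX,s['moment'])"
```

```text
pot e [ 0.6 -0.6 60.5] tilt 0.3 ang 7.0 F ax -1.8 q [ 0.83  0.68 -0.73  2.26  1.9   0.32 -1.41]
shift [ 0.7 -0.5  8.5] turn [0.2 0.2 0. ]
-0.7935751698967748 0.5517138319260305 -1.7731426138459712 [-0.03775173  0.71442649  0.06233374]
```

{"op": "move_arm", "data": {"motion": [[0.3,-0.3,2,0,0,0,1],[0.7,-0.5,4,0,0,0,1],[0.7,-0.5,6,0,0,0,1],[0.7,-0.5,8,0,0,0,1],[0.7,-0.5,8,0,0,0,1]]}}

```text
clock: 6.65
tool_pos: [0.5044, -0.1908, 0.178]
eef_rot: [0.647, 0.731, 0.143, 0.165]
contact_force: [0.7, 0.1, -2.5]
opening: 0.606
finger_force: 25.0
```

```bash
python3 -c "
from h import *
where(); pot(.046,7); s=r.get_state();f=s['contact_force'];print(f@EX,f@EY,f@AX,s['moment'])"
```

```text
pot e [-0.   0.  52.6] tilt 0.3 ang 7.0 F ax -2.6 q [ 0.83  0.7  -0.75  2.26  1.92  0.35 -1.43]
shift [ 0.  -0.   6.6] turn [0.2 0.2 0. ]
-0.4678078684507866 0.13976461964904308 -2.577708074408304 [-0.05314249  0.73616928 -0.00724169]
```

Free over the pin, with no side force. Next I'll go down to the key bar in small steps and stop there.

{"op": "move_arm", "data": {"motion": [[0,0,1.5,0,0,0,1],[0,0,3,0,0,0,1],[0,0,4.5,0,0,0,1],[0,0,6,0,0,0,1],[0,0,6,0,0,0,1]]}}

```text
clock: 7.28
tool_pos: [0.507, -0.1908, 0.1726]
eef_rot: [0.647, 0.731, 0.143, 0.165]
contact_force: [0.8, 0.2, -3.4]
opening: 0.606
finger_force: 25.0
```

```bash
python3 -c "
from h import *
where(); pot(.04,7); s=r.get_state();f=s['contact_force'];print(f@EX,f@EY,f@AX,s['moment'])"
```

```text
pot e [ 0.   0.  46.6] tilt 0.3 ang 7.0 F ax -3.4 q [ 0.83  0.72 -0.76  2.25  1.94  0.36 -1.44]
shift [ 0.  -0.1  6.6] turn [0.2 0.2 0. ]
-0.7028123278489044 0.2030300355147029 -3.4023627672922667 [-0.03305074  0.79044877 -0.03713563]
```

{"op": "move_arm", "data": {"motion": [[0,0,0.8,0,0,0,1],[0,0,1.6,0,0,0,1],[0,0,2.4,0,0,0,1],[0,0,3.2,0,0,0,1],[0,0,3.2,0,0,0,1]]}}

```text
clock: 7.9
tool_pos: [0.5083, -0.1908, 0.1698]
eef_rot: [0.647, 0.731, 0.143, 0.165]
contact_force: [-0.2, -0.9, -3.8]
opening: 0.607
finger_force: 25.0
```

```bash
python3 -c "
from h import *
where(); pot(.039,7); s=r.get_state();f=s['contact_force'];print(f@EX,f@EY,f@AX,s['moment'])"
```

```text
pot e [ 0.  -0.  43.5] tilt 0.3 ang 7.0 F ax -3.4 q [ 0.84  0.73 -0.76  2.25  1.95  0.37 -1.45]
shift [ 0.1 -0.1  4.4] turn [0.2 0.2 0. ]
-1.8301931102045503 -0.9177594451205175 -3.3735761158099224 [-0.07172708  0.74163707 -0.03930968]
```

There is still only the pot's weight on the wrist 4.5 mm below bar height, so the slot is over the key. Going on to the plate.

{"op": "move_arm", "data": {"motion": [[0,0,1,0,0,0,1],[0,0,2,0,0,0,1],[0,0,3,0,0,0,1],[0,0,3.8,0,0,0,1],[0,0,3.8,0,0,0,1]]}}

```text
clock: 8.52
tool_pos: [0.5099, -0.1909, 0.1666]
eef_rot: [0.647, 0.731, 0.143, 0.165]
contact_force: [-1.2, -0.6, 0.4]
opening: 0.604
finger_force: 25.0
```

```bash
python3 - <<'E'
from h import *
where(); s=r.get_state();f=s['contact_force'];print(f@EX,f@EY,f@AX,s['moment'])
im=eyes.snapshot('scene');v,u=190,190
save('b_scene.png',cv2.resize(im['frame'][v-45:v+45,u-50:u+50],(500,450),interpolation=cv2.INTER_CUBIC))
E
```

```text
pot e [ 0.1 -0.1 39.9] tilt 0.3 ang 7.0 F ax 0.9 q [ 0.84  0.74 -0.77  2.25  1.95  0.38 -1.45]
-0.9223897214636981 -0.6494456049527306 0.8589593537686727 [-0.0546502   0.8128644  -0.02329785]
```

View pics/b_scene.png

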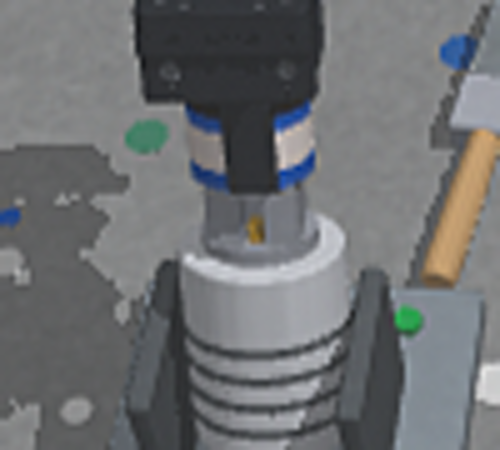

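The brass end at (257,230) sits inside the slot and the foot is on the plate at (255,250). The wrist load has come off by about 4 N. One slight press to seat it, then release.

{"op": "move_arm", "data": {"motion": [[0,0,0.6,0,0,0,1],[0,0,0.6,0,0,0,1]]}}

```text
clock: 8.82
tool_pos: [0.5099, -0.1909, 0.1665]
eef_rot: [0.647, 0.731, 0.143, 0.165]
contact_force: [-6.5, 0.1, 8.4]
opening: 0.605
finger_force: 25.0
```

```bash
python3 -c "
from h import *
where()"
```

```text
pot e [ 0.1 -0.1 39.8] tilt 0.4 ang 7.1 F ax 10.3 q [ 0.84  0.74 -0.77  2.25  1.96  0.38 -1.46]
```

Seated: it is stiff at about 13 N. Releasing.

{"op": "move_arm", "data": {"motion": [[0,0,0,0,0,0,0.1],[0,0,0,0,0,0,0.1],[0,0,0,0,0,0,0.05],[0,0,0,0,0,0,0.05],[0,0,0,0,0,0,0.05]]}}

```text
clock: 9.45
tool_pos: [0.5103, -0.1909, 0.1658]
eef_rot: [0.647, 0.731, 0.143, 0.165]
contact_force: [-0.5, 0.4, -1.1]
opening: 0.95
finger_force: 0.0
```

{"op": "move_arm", "data": {"motion": [[0,0,-10,0,0,0,0.05],[0,0,-30,0,0,0,0.05],[0,0,-60,0,0,0,0.05],[0,0,-100,0,0,0,0.05],[0,0,-130,0,0,0,0.05]]}}

```text
clock: 10.07
tool_pos: [0.4663, -0.1957, 0.2626]
eef_rot: [0.649, 0.729, 0.139, 0.17]
contact_force: [0.0, -0.6, -0.4]
opening: 0.95
finger_force: 0.0
```

```bash
python3 - <<'E'
from h import *
print(r.get_state()['contact_force'])
for n in('scene','top'):
    im=eyes.snapshot(n);P=cloud(im).reshape(-1,3)-S;q=np.c_[P@EX,P@EY,P@AX]*1e3
    m=(np.hypot(*q[:,:2].T)<35)&(q[:,2]>70)&(q[:,2]<90)
    l=m&(q[:,2]>74)
    if l.sum()>20:
        A=np.c_[q[l][:,:2],np.ones(l.sum())];print(n,l.sum(),np.median(q[l][:,2]),np.linalg.lstsq(A,q[l][:,2],rcond=None)[0].round(3),cv2.minEnclosingCircle(q[l][:,:2].astype(np.float32)))
    if n=='scene': v,u=180,190;save('c.png',cv2.resize(im['frame'][v-55:v+55,u-60:u+60],(600,550),interpolation=cv2.INTER_CUBIC))
E
```

```text
[ 0.01520878 -0.55793093 -0.369901  ]
scene 231 77.36589487351826 [-1.7000e-02 -9.0000e-03  7.7357e+01] ((3.1249284744262695, -1.084329605102539), 28.826946258544922)
top 304 78.54537936813706 [-8.0000e-03 -2.1000e-02  7.8659e+01] ((1.2850818634033203, 0.7487545013427734), 27.650501251220703)
```

View pics/c.png

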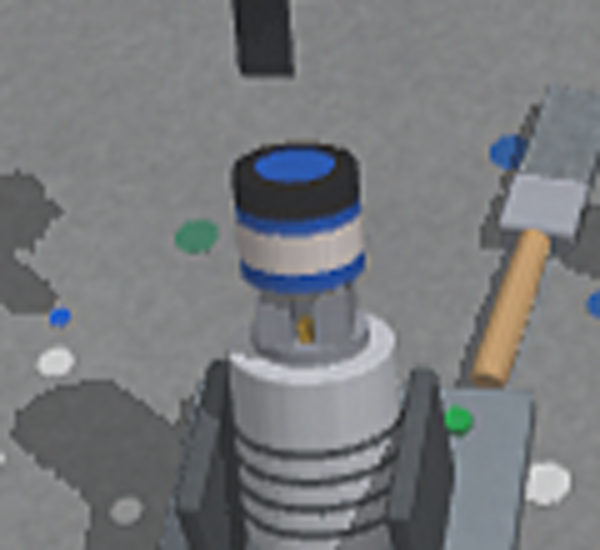

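The pot stands flush on the plate: the lid top is 78 mm above it, tilted under 0.02 rad, with the key at (305,328) inside the slot. The fingers are clear at (265,40). Handing in.

```bash
python3 -c "
from h import *
print(finish_job())"
```

```text
the job is handed in; nothing more can be done
None
```

The blue pot is keyed and fully home on the mixer spindle, the gripper is clear, and the job was handed in at about 10 s; the hand-in returned no verdict.

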